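Clamp the fence and hold a tube stub in the corner for its tack weld

ROBOT

A 6-joint arm with a two-finger parallel gripper is mounted at the origin on the work surface. World frame = base frame: x ahead of the robot, y to its left, z up, the work surface at z = 0. Lengths are in m, angles in degrees, forces in N, time in s.
With the tool pointing down it reaches from about 0.375 to 0.9 m from the base axis. Payload 3.1 kg.
Tool frame: the origin (TCP) lies between the finger pads; the fingertips stand 22 mm ahead of it and the grasp point (between the pads) lies 3 mm ahead of it (bot.tip_extent is the distance from the TCP to the fingertips, in m); y points along the fingers, z is the direction in which the jaws open and shut, and the axes are right-handed (so a half turn about y gives the same grasp; the last joint's range is limited). The gripper opens to 87 mm and grips with 3 to 60 N. Pads are 19 mm wide; open, the fingers measure 117 mm over their backs; the gripper's body (75 mm by 190 mm) begins 51 mm behind the grasp point.
Start: joints at [-83.165, 30.224, 82.088, -0, 67.689, -10.227], TCP at [0.183, -0.597, 0.245] pointing down, gripper open.
Joint ranges: [-176.69, 176.69], [-43.24, 126.21], [12.49, 139.97], [-82, 262], [0, 151.66], [-163.58, 163.58]. Speed limits (degrees/s): [159.86, 159.86, 180, 180, 180, 180].

INTERFACE

Orientations are given as a 3x3 rotation matrix whose columns are the frame's x, y, z axes.
In Python, from rig import bot, eyes, models gives the robot as it stands. The module is installed in compiled form; this text tells all that it offers.
- The arm moves only by the tool arm_command, never from a script. Its arguments are lists of equal length, an entry for each row: "translation": the shift along the tool's x, y, z each as a share of 0.08 m, from -1 to 1, a list of three; "rotation": the turn, a rotation vector about the tool's x, y, z each as a share of 60 degrees, from -1 to 1, a list of three; "grip": the closure, from -1 (fully open) to 1 (shut), so that 0 is half open. In form: {"translation": [[x, y, z], ...], "rotation": [[rx, ry, rz], ...], "grip": [grip, ...]}. A call has 1 to 5 rows; each row is the pose to reach, as a shift and turn from the pose commanded when the call began, along the tool's axes at that moment; what a row does not reach only later rows make up. A row lasts 1/10 s, in which the tool goes at most 50 mm and 8.59 degrees, less where a joint would pass 70% of its speed; a pose out of reach is approached as far as the arm can. A call with a number of a shift or a turn outside -1 to 1 is refused whole. A call with a gripper value outside its range is refused whole. The fingers move at their own pace and stop on an object; the grip force is fixed at half the most. Time passes only in rows, so rows that repeat a pose let the fingers close. It gives the time, the measured TCP pose, the force and the opening at its end, in the units of the state.
- bot.read_state(): the state, without advancing time (a new reading comes with each control period).
- eyes.capture(name): name is "side" or "top" or "wrist"; returns a dict with "image" (384x512x3 uint8, blue, green, red), "mtx" (3x3 intrinsics, pixels), "dist_coeffs" ([k1, k2, p1, p2, k3] as OpenCV has them; the pictures are not rectified), "rvec" (rotation vector, rad) and "tvec" (3), from world to camera coordinates, as OpenCV has them; the wrist camera has in their place "hand_eye" (4x4, takes a point from camera to tool coordinates, whose origin is the TCP and whose axes are the tool frame's). Camera axes: x right, y down, z forward; pixel columns grow to the right and rows downward; lengths in m; the calibration is good to about 2 mm. A picture is of the moment at which its call begins: read the wrist's pose just before it. There is no depth.
- bot.hand_in(): hands the job in, once; it reports no verdict.
Trained networks look in the newest picture that a camera, given by its name, has taken for a name from the list of things; names that differ only in an ending like _2 or _b are one class to them, and where a whole thing is asked for, a point or a joint stands for the part that bears it (a point fixed in the world has none). Each returns a list of dicts, best first, with "conf" (0 to 1); they miss things now and then, are a little off and sometimes report something else, mostly with a low value. They report only what shows in the picture. A call takes as long as a camera call. They do not tell look-alikes from the thing itself.
- models.recognise(camera, thing): "extent" ([left, top, right, bottom] as shares, 0 to 1, of the picture: columns of its width, rows of its height, round what is visible of it).
- models.spot_point(camera, thing): "point" ([column, row] as shares, 0 to 1, of the picture: columns of its width, rows of its height: a listed point, or the origin of a listed thing).
The state is a dict: "time_s": time; "joint_positions": joint angles; "qvel": joint speeds; "tau": joint torques, N m; "position": TCP position; "tcp_rot": TCP orientation; "force": force on the tool from outside, world axes, zero at the start; "moment": the same for the moment, N m; "opening": opening from 0.0 (shut) to 1.0 (fully open).
Only numpy, scipy, OpenCV 4.12 (cv2) and the standard library are available. Lean on these libraries where they do the work, as an engineer would, in place of code of your own. Each camera call takes 0.05 s, during which the arm holds its last target. There are 200 camera calls.

TASK

Get the short square-tube stub ready for its tack weld. First crank the T-handle of the screw clamp clockwise until it is fully tight on the loose flat bar that serves as the fence, without shifting the bar; then bring the stub into the corner between fence and rail, flat on the plate, its side along the fence and one end butted against the rail. Finish while still holding it there with one firm diagonal push that bears on all three faces at once (about 15 N towards the fence, 10 N towards the rail and 10 N down); do not let go, and leave the other things on the bench where they lie.

Things in the scene. Friction and masses are not known exactly. Their poses are not given: they have to be found in the camera images.
- plate: Fixed welding plate on the bench, dark steel with a grid of 16 mm holes (look only): 340 mm along its x, 540 along its y, 15 thick. Origin: centre of its underside. At zero yaw x points away from the robot, y to the robot's left. 'In the plate' below means this frame: plate, rail, clamp and fence are one set-up, turned as a whole. Steel on it slides with friction 0.2 to 0.4.
- rail: Square steel tube 50 x 50 mm, 206 long, fixed on the plate along the plate's x; origin under its centre, at x -57, y 115 mm in the plate. The stub's end butts on its side facing the plate's -y (y = 90 mm). Two dark strap clamps on its other side (y over 105 mm, studs up to 82 mm above the plate) hold it down; leave them.
- fence: Loose flat steel bar, 40 mm wide (its x), 360 long (its y), 20 high, 2.2 kg, lying on the plate along the plate's y, square to the rail, already in its right place. Origin under its centre, at x 70, y -40 mm in the plate. The stub is pressed on its near side (x = 50 mm). It slides under a hard push unless clamped.
- clamp: Screw clamp's fixed frame. Origin: foot of its upright post (28 mm across, foot 48), on the plate's top at x 130, y -160 mm in the plate. Its arm (26 mm wide) runs 60 mm towards the plate's -x to a boss (36 mm across) round the vertical spindle. Arm, boss and post top out at 80, 86 and 88 mm above the plate.
- pad: Round pressure pad of the clamp, 32 mm across, at the spindle's foot; origin: centre of its underside. It faces the top of the fence at x 70, y -160 mm in the plate and starts 2.5 to 6 mm above it. It is sprung: gives about 1 mm for each 15 N.
- tee (a joint): Turn of the clamp's T-handle about its vertical spindle, rad; grows clockwise seen from above, lowering spindle, handle and pad 6 mm a turn (0.95 mm per rad). Starts at 2.5 to 5.5; pad touches the fence at about 8.4; dead stop at 12.0, where it is tight (some 50 N). Stays where it is left. Some 3 N at the bar's end turns it.
- tee_hub (a point): Point on the clamp's spindle axis at the height of the T-handle's bar, 133 to 145 mm above the bench. The hub is 22 mm across and 24 high about it, nothing above. The bar is 10 mm thick, 120 long, level, centred on the hub, with an 18 mm ball at each end. z up, x along the bar.
- tee_end (a point): Centre of one of the two balls at the ends of the T-handle's bar, 60 mm from the spindle axis; the other lies opposite. Turns with the handle.
- stub: The workpiece: short open-ended square steel tube, 90 mm long (its x), 50 x 50 outside, 4 mm wall, 0.34 to 0.55 kg, loose on the near part of the plate, within 0.9 rad of the plate's y. Origin under its centre. Both ends and sides are alike. Seated, its origin is at x 25, y 45 mm in the plate, its x along the plate's y; its upper 30 mm stand above the fence.
- small_tube: Bystander: 30 x 30 mm square tube offcut, 60 mm long, on the plate to the left of the rail; origin under its centre.
- flange: Bystander: flat steel ring 64 mm across, 12 mm high, on the far left of the plate; origin under its centre.
- magnet_square: Bystander: triangular magnetic welding square, legs 58 mm, 18 mm high, on the plate behind the fence; origin under its centre.
- long_tube: Bystander: 50 x 50 mm square tube like the stub but 180 mm long, on the bench to the left of the plate; origin under its centre.
- chip_hammer: Bystander: hammer lying on the bench to the right of the plate.
- wire_brush: Bystander: brush lying on the bench to the left of the plate.
- spray_can: Bystander: upright can 58 mm across, 170 mm high, on the bench to the right of the plate.
- gel_jar: Bystander: jar 72 mm across, 60 mm high, on the bench at the near right.
Mind the look-alikes: they are no part of the job. Leave any brown or orange look-alike of the stub alone.

How it is judged:
By the outcome, as a careful person would: the job done as asked, in the order asked, and still so for the second after the job is handed in, while the arm keeps its last pose, push and grip.
It also fails if it takes over 70 s, if anything falls off the work surface, if the arm or the gripper's body presses on something with over 40 N, if the wrist force passes 120 N, or if a joint passes its speed limit or range.

## Working session

There is one attempt and no reset: what is moved stays moved. The work goes in short steps, Python scripts to look and compute and a tool call to move; the robot and the scene stay as the last step left them, time stands still between calls to the robot, and variables do not carry over. Pictures are saved under pics/ and viewed, about 8 in all and at most 12, crops included, and the job is handed in when it is done.

Besides the shell and the picture viewer there is one more tool, called after ">>>" by a JSON object that holds its "method" and its "body", one argument or row to a line. arm_command: Moves the arm, as the interface text tells. Shift numbers are shares of 0.08 m and turn numbers shares of 60 degrees, none past 1 either way. Its arguments: {"type":"object","properties":{"translation":{"type":"array"},"rotation":{"type":"array"},"grip":{"type":"array"}},"required":["translation","rotation","grip"]}

```bash
ls; mkdir -p pics
python3 - <<'E'
from rig import bot, eyes, models
import cv2, numpy as np
s=bot.read_state(); print(s)
for n in ("top","side"):
    c=eyes.capture(n); cv2.imwrite(f"pics/{n}0.png",c["image"])
    print(n,c["mtx"].tolist(),c["dist_coeffs"],c["rvec"],c["tvec"])
    for t in ("plate","rail","fence","clamp","pad","tee_hub","tee_end","stub","small_tube","magnet_square"):
        try: r=models.spot_point(n,t)
        except Exception as e: r=e
        print(t,[(np.round(np.array(d["point"])*[512,384],1).tolist(),round(d["conf"],2)) for d in r] if isinstance(r,list) else r)
E
```

```text
pics
{'time_s': 0.0, 'joint_positions': array([-8.31658239e+01,  3.02769039e+01,  8.21559959e+01, -1.69439113e-03,
        6.76863395e+01, -1.02289026e+01]), 'qvel': array([ 0.02151627, -0.02047635,  0.03617438,  0.01721377, -0.09607358,
        0.01824494]), 'tau': array([-5.33428356e-04, -4.40047073e+01, -1.76593727e+01,  6.33569062e-02,
        5.82197669e-02, -1.56249766e-04]), 'position': array([ 0.18331322, -0.59681282,  0.24359584]), 'tcp_rot': array([[-9.55979039e-01, -2.74808915e-04,  2.93434832e-01],
       [-2.93434761e-01,  2.06307397e-03, -9.55976875e-01],
       [-3.42666796e-04, -9.99997834e-01, -2.05289396e-03]]), 'force': array([ 0.04963314, -0.33544447,  0.14782213]), 'moment': array([-0.0152548 , -0.01254507, -0.02870718]), 'opening': 1.0017239805592695}
top [[402.94763376377745, 0.0, 255.3169800780669], [0.0, 402.94763376377745, 189.44184069394854], [0.0, 0.0, 1.0]] [-0.04860054  0.          0.          0.          0.        ] [ 2.15642539 -2.19788409  0.11968485] [-0.03013523  0.51098074  1.57401696]
plate [([236.5, 179.8], 0.86), ([214.8, 197.7], 0.69)]
rail [([
[... 559 characters left out ...]
         0.         0.         0.        ] [ 0.11023675 -2.82626268  1.29088309] [0.5036017  0.12230315 1.34117224]
plate [([249.8, 219.8], 0.65), ([210.3, 192.3], 0.53)]
rail [([265.2, 240.5], 0.8)]
fence [([200.9, 332.9], 0.62), ([224.7, 211.3], 0.59)]
clamp [([222.4, 167.6], 0.63), ([210.8, 191.5], 0.56)]
pad [([226.1, 187.9], 0.39)]
tee_hub [([265.8, 242.8], 0.75), ([225.7, 165.9], 0.56)]
tee_end [([225.4, 187.9], 0.7), ([214.9, 171.6], 0.69)]
stub [([329.4, 267.8], 0.94), ([269.6, 211.8], 0.87), ([278.3, 160.5], 0.79), ([306.1, 196.6], 0.62), ([237.8, 142.0], 0.17)]
small_tube [([273.9, 261.6], 0.82), ([200.9, 331.6], 0.73)]
magnet_square [([205.1, 233.6], 0.67), ([201.3, 332.9], 0.32)]
```

Run:
```python
import cv2
a=cv2.imread("pics/top0.png")[95:295,80:360]; cv2.imwrite("pics/top0c.png",cv2.resize(a,(798,570),interpolation=cv2.INTER_CUBIC))
a=cv2.imread("pics/side0.png"); cv2.imwrite("pics/side0c.png",cv2.resize(a,(792,594),interpolation=cv2.INTER_CUBIC))
```

```text
(no output)
```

View pics/top0c.png

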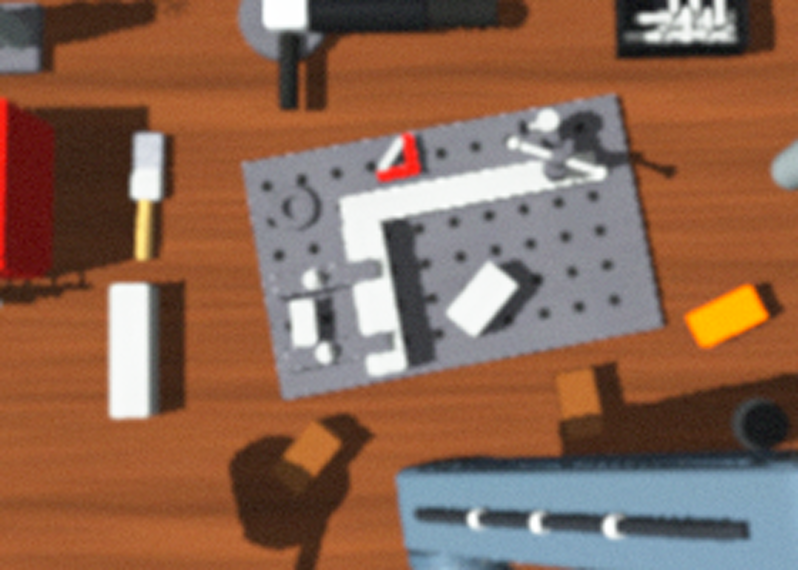

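View pics/side0c.png

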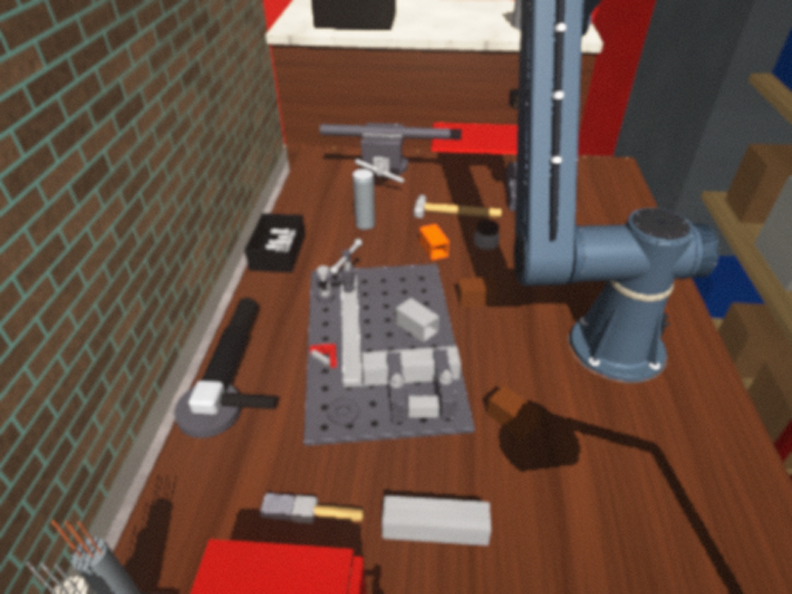

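```bash
cat > h.py <<'E'
import numpy as np, cv2
from rig import bot, eyes, models
from scipy.optimize import least_squares
def cam(c, st=None):
    """R,t world->camera"""
    if "rvec" in c: return cv2.Rodrigues(np.array(c["rvec"]))[0], np.array(c["tvec"]).ravel()
    T=np.eye(4); T[:3,:3]=st["tcp_rot"]; T[:3,3]=st["position"]
    M=np.linalg.inv(T@np.array(c["hand_eye"])); return M[:3,:3],M[:3,3]
def onz(c,uv,z,st=None):
    R,t=cam(c,st); p=cv2.undistortPoints(np.array(uv,float).reshape(-1,1,2),c["mtx"],c["dist_coeffs"])[:,0]
    d=np.c_[p,np.ones(len(p))]@R; o=-R.T@t
    return o+d*((z-o[2])/d[:,2])[:,None]
def proj(c,P,st=None):
    R,t=cam(c,st); return cv2.projectPoints(np.array(P,float).reshape(-1,3),cv2.Rodrigues(R)[0],t,c["mtx"],c["dist_coeffs"])[0][:,0]
def rot(a): return np.array([[np.cos(a),-np.sin(a)],[np.sin(a),np.cos(a)]])
def shot(n):
    st=bot.read_state(); return eyes.capture(n),st
E
python3 - <<'E'
from h import *
c,_=shot("top")
o=np.array([80,95]); f=lambda L:np.array(L)/2.85+o
P=onz(c,f([(243,162),(617,95),(663,325),(287,398)]),.015)[:,:2]   # far-left, far-right, near-right, near-left
L=np.array([(.17,.27),(.17,-.27),(-.17,-.27),(-.17,.27)])
r=least_squares(lambda q:(L@rot(q[2]).T+q[:2]-P).ravel(),[.6,0,0]); print("plate",r.x,np.degrees(r.x[2]),np.round(r.fun*1000,1))
S=onz(c,f([(490,262),(518,285),(478,337),(447,313)]),.065)[:,:2]
inv=lambda p:(p-r.x[:2])@rot(r.x[2])
print("stub",S.mean(0),inv(S.mean(0)),np.round(np.linalg.norm(np.diff(S,axis=0),axis=1),3)); d=S[2]-S[1]; print(np.degrees(np.arctan2(d[1],d[0])))
for z in(.133,.145):
  T=onz(c,f([(513,143),(600,173),(557,157)]),z)[:,:2]; print("tee",z,T.tolist(),inv(T).tolist(),np.linalg.norm(T[0]-T[1]))
print("hub expected",np.array([.07,-.16])@rot(r.x[2]).T+r.x[:2])
print("stub goal",np.array([.025,.045])@rot(r.x[2]).T+r.x[:2])
E
```

```text
plate [0.54851132 0.02480797 0.16932551] 9.701637061762003 [ 0.3 -0.5  3.8 -0.4 -2.2 -3.1 -1.9  4. ]
stub [ 0.46599254 -0.0163662 ] [-0.08827722 -0.02667946] [0.049 0.089 0.053]
141.36395426009565
tee 0.133 [[0.665885052099404, -0.059207245844161316], [0.6240000114909199, -0.1724540436809378], [0.6462352816617224, -0.11655915791600059]] [[0.10153709226453919, -0.10259321860264357], [0.04116699195038379, -0.20716207072944517], [0.07250353666489029, -0.1558135901326476]] 0.12074433256703225
tee 0.145 [[0.6633693880218332, -0.05887899777547062], [0.6218231416211328, -0.17120977980804206], [0.6438785580629444, -0.11576700924382526]] [[0.0991127211259556, -0.10184573139326669], [0.039230934539389445, -0.20556876074180494], [0.07031400833236891, -0.15463562098154365]] 0.11976767168997142
hub expected [ 0.64447303 -0.12110759]
stub goal [0.5655705  0.07337735]
```

>>> {"method": "arm_command", "body": {
  "translation": [
    [-0.96, 0, -0.58],
    [-0.96, 0, -0.58],
    [-0.96, 0, -0.58]
  ],
  "rotation": [
    [0, 0, 0],
    [0, 0, 0],
    [0, 0, 0]
  ],
  "grip": [1, 1, 1]
}}

```text
time_s: 1.45
position: [0.2458, -0.5259, 0.2443]
tcp_rot: [[-0.955, 0.001, 0.297], [-0.297, 0.005, -0.955], [-0.002, -1.0, -0.004]]
force: [0.0, 0.3, 0.1]
opening: 0.81
```

>>> {"method": "arm_command", "body": {
  "translation": [
    [-0.96, 0, -0.58],
    [-0.96, 0, -0.58],
    [-0.96, 0, -0.58]
  ],
  "rotation": [
    [0, 0, 0],
    [0, 0, 0],
    [0, 0, 0]
  ],
  "grip": [1, 1, 1]
}}

```text
time_s: 1.75
position: [0.3051, -0.4599, 0.2445]
tcp_rot: [[-0.955, 0.0, 0.298], [-0.298, 0.003, -0.955], [-0.001, -1.0, -0.003]]
force: [-0.3, -0.4, -0.7]
opening: 0.538
```

>>> {"method": "arm_command", "body": {
  "translation": [
    [-0.96, 0, -0.58],
    [-0.96, 0, -0.58],
    [-0.96, 0, -0.58]
  ],
  "rotation": [
    [0, 0, 0],
    [0, 0, 0],
    [0, 0, 0]
  ],
  "grip": [1, 1, 1]
}}

```text
time_s: 2.05
position: [0.3646, -0.394, 0.2446]
tcp_rot: [[-0.955, 0.0, 0.298], [-0.298, 0.002, -0.955], [-0.001, -1.0, -0.001]]
force: [-1.1, -0.4, 0.2]
opening: 0.262
```

>>> {"method": "arm_command", "body": {
  "translation": [
    [-0.96, 0, -0.58],
    [-0.96, 0, -0.58],
    [-0.96, 0, -0.58]
  ],
  "rotation": [
    [0, 0, 0],
    [0, 0, 0],
    [0, 0, 0]
  ],
  "grip": [1, 1, 1]
}}

```text
time_s: 2.35
position: [0.4244, -0.3282, 0.2447]
tcp_rot: [[-0.955, 0.001, 0.297], [-0.297, 0.0, -0.955], [-0.001, -1.0, -0.0]]
force: [-0.6, 0.5, -0.1]
opening: 0.03
```

>>> {"method": "arm_command", "body": {
  "translation": [
    [-0.96, 0, -0.58],
    [-0.96, 0, -0.58],
    [-0.96, 0, -0.58]
  ],
  "rotation": [
    [0, 0, 0],
    [0, 0, 0],
    [0, 0, 0]
  ],
  "grip": [1, 1, 1]
}}

```text
time_s: 2.65
position: [0.4844, -0.2621, 0.2447]
tcp_rot: [[-0.955, 0.002, 0.297], [-0.297, -0.0, -0.955], [-0.001, -1.0, 0.001]]
force: [-0.2, -1.2, 0.2]
opening: 0.007
```

>>> {"method": "arm_command", "body": {
  "translation": [
    [-0.96, 0, -0.58],
    [-0.96, 0, -0.58],
    [-0.96, 0, -0.58]
  ],
  "rotation": [
    [0, 0, 0],
    [0, 0, 0],
    [0, 0, 0]
  ],
  "grip": [1, 1, 1]
}}

```text
time_s: 2.95
position: [0.5444, -0.1956, 0.2447]
tcp_rot: [[-0.955, 0.002, 0.297], [-0.297, -0.001, -0.955], [-0.002, -1.0, 0.001]]
force: [-0.5, -0.9, -1.2]
opening: 0.004
```

Run:
```python
from h import *
c,st=shot("wrist"); cv2.imwrite("pics/w1.png",cv2.resize(c["image"],(768,576))); print(np.round(c["hand_eye"],3).tolist(),c["mtx"][0][0])
print(st["position"],np.round(st["joint_positions"],0))
for t in("tee_hub","tee_end","stub","pad"): print(t,[(np.round(np.array(d["point"])*[512,384],1).tolist(),round(d["conf"],2)) for d in models.spot_point("wrist",t)])
print("exp hub px",proj(c,[[.6445,-.12,.139],[.664,-.059,.139],[.623,-.172,.139]],st))
```

```text
[[-0.001, 0.958, 0.288, -0.079], [0.001, -0.288, 0.958, -0.14], [1.0, 0.001, -0.0, 0.0], [0.0, 0.0, 0.0, 1.0]] 322.0521872501825
[ 0.5443792  -0.19561954  0.24468701] [-31.  27.  89.   0.  64.  42.]
tee_hub [([186.0, 32.7], 0.92)]
tee_end []
stub [([80.7, 177.3], 0.77)]
pad []
exp hub px [[192.17484389  33.08474286]
 [109.38457202 -28.55845103]
 [254.47017694  87.61421592]]
```

View pics/w1.png

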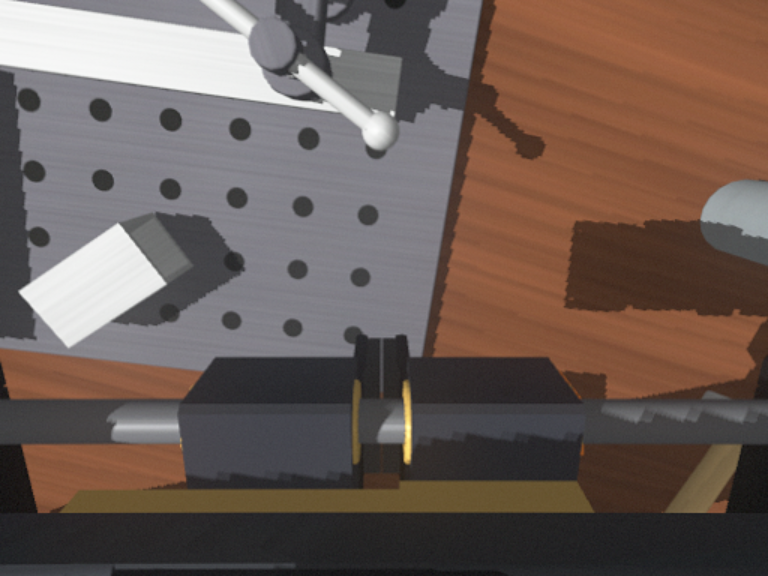

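Run:
```python
from h import *
c,st=shot("wrist"); f=lambda L:np.array(L)/1.5
ball=f([(380,130)]);hub=f([(272,42)])
for z in(.131,.135,.139,.143,.147):
    b=onz(c,ball,z,st)[0];h=onz(c,hub,z+.012,st)[0]; h2=onz(c,[(186,32.7)],z,st)[0]
    print(z,np.round(b,4),np.round(h,4),np.round(h2,4),np.linalg.norm((b-h)[:2]),np.degrees(np.arctan2(*(b-h)[1::-1])))
S=onz(c,f([(20,292),(122,224),(166,283),(69,347)]),.065,st)[:,:2]; d=S[1]-S[0]
print("stub",S.mean(0),np.linalg.norm(np.diff(S,axis=0),axis=1),np.degrees(np.arctan2(d[1],d[0])))
fe=onz(c,f([(402,58)]),.035,st); print("fence far right top corner",fe)
pl=onz(c,f([(494,0),(424,356)]),.015,st); d=pl[0]-pl[1];print("plate right edge",pl,np.degrees(np.arctan2(d[1],d[0])))
```

```text
0.131 [ 0.6202 -0.1738  0.131 ] [ 0.642  -0.1162  0.143 ] [ 0.6412 -0.1171  0.131 ] 0.0616317022050322 -110.66222802881964
0.135 [ 0.6202 -0.1739  0.135 ] [ 0.6416 -0.1171  0.147 ] [ 0.6408 -0.118   0.135 ] 0.06060698513523343 -110.6604703120085
0.139 [ 0.6201 -0.1739  0.139 ] [ 0.6411 -0.1181  0.151 ] [ 0.6405 -0.1189  0.139 ] 0.05958226812443603 -110.65865213551947
0.143 [ 0.6201 -0.1739  0.143 ] [ 0.6407 -0.1191  0.155 ] [ 0.6401 -0.1199  0.143 ] 0.05855755117573754 -110.65677032534765
0.147 [ 0.62   -0.1739  0.147 ] [ 0.6403 -0.1201  0.159 ] [ 0.6397 -0.1208  0.147 ] 0.05753283429245601 -110.65482148135976
stub [ 0.46381348 -0.01489252] [0.0908337  0.0473581  0.08929033] -41.515453084492734
fence far right top corner [[ 0.66894164 -0.1739374   0.035     ]]
plate right edge [[ 0.72415274 -0.22244384  0.015     ]
 [ 0.46020401 -0.26090353  0.015     ]] 8.290167218193472
```

>>> {"method": "arm_command", "body": {
  "translation": [
    [-0.757, 0, -0.05],
    [-0.757, 0, -0.05]
  ],
  "rotation": [
    [0, 0, 0],
    [0, 0, 0]
  ],
  "grip": [1, 1]
}}

```text
time_s: 3.45
position: [0.6017, -0.1752, 0.2449]
tcp_rot: [[-0.956, 0.004, 0.293], [-0.293, -0.001, -0.956], [-0.004, -1.0, 0.002]]
force: [-0.3, -1.4, 0.4]
opening: 0.007
```

>>> {"method": "arm_command", "body": {
  "translation": [
    [-0.757, 0, -0.05],
    [-0.757, 0, -0.05],
    [-0.757, 0, -0.05]
  ],
  "rotation": [
    [0, 0, 0],
    [0, 0, 0],
    [0, 0, 0]
  ],
  "grip": [1, 1, 1]
}}

```text
time_s: 3.75
position: [0.6564, -0.1531, 0.2442]
tcp_rot: [[-0.956, 0.0, 0.295], [-0.295, -0.0, -0.956], [0.0, -1.0, 0.0]]
force: [-0.4, -0.7, -0.1]
opening: 0.002
```

>>> {"method": "arm_command", "body": {
  "translation": [
    [0, 0.4, 0],
    [0, 0.8, 0],
    [0, 0.8, 0]
  ],
  "rotation": [
    [0, 0, 0],
    [0, 0, 0],
    [0, 0, 0]
  ],
  "grip": [1, 1, 1]
}}

```text
time_s: 4.05
position: [0.6506, -0.1527, 0.1759]
tcp_rot: [[-0.956, -0.012, 0.292], [-0.292, 0.004, -0.956], [0.01, -1.0, -0.007]]
force: [-0.7, 0.8, -0.4]
opening: 0.003
```

>>> {"method": "arm_command", "body": {
  "translation": [
    [0, 0.25, 0],
    [0, 0.45, 0],
    [0, 0.45, 0],
    [0, 0.45, 0]
  ],
  "rotation": [
    [0, 0, 0],
    [0, 0, 0],
    [0, 0, 0],
    [0, 0, 0]
  ],
  "grip": [1, 1, 1, 1]
}}

```text
time_s: 4.45
position: [0.6556, -0.1538, 0.1459]
tcp_rot: [[-0.956, 0.001, 0.293], [-0.293, -0.001, -0.956], [-0.001, -1.0, 0.001]]
force: [0.5, -0.4, 0.8]
opening: 0.005
```

```bash
cat > arc.py <<'E'
import sys, numpy as np
# tool xz shares for clockwise arc: python3 arc.py a0 step [r]; shift from hub+r@a0 (commanded)
from rig import bot
s=bot.read_state(); print(np.round(s["position"],4),np.round(s["force"],1),s["time_s"])
H=np.array([.6415,-.1175]); d=s["position"][:2]-H; print("r,ang",np.hypot(*d),np.degrees(np.arctan2(d[1],d[0])))
a0,step=map(float,sys.argv[1:3]); r=.038; R=np.array([[-.9557,-.2943],[.2943,-.9557]])
u=lambda a:r*np.array([np.cos(np.radians(a)),np.sin(np.radians(a))])
for j in range(4): print(a0-5*j*step,[[float(v[0]),0,float(v[1])] for v in (np.round(R@(u(a0-5*j*step-step*k)-u(a0-5*j*step))/.08,3) for k in range(1,6))])
E
python3 arc.py -65 24
```

```text
[ 0.6556 -0.1538  0.1459] [ 0.5 -0.4  0.8] 4.45
r,ang 0.038922225370697776 -68.78085097378201
-65.0 [[0.197, 0, -0.014], [0.371, 0, -0.107], [0.492, 0, -0.263], [0.54, 0, -0.455], [0.505, 0, -0.649]]
-185.0 [[-0.111, 0, -0.164], [-0.278, 0, -0.268], [-0.474, 0, -0.295], [-0.664, 0, -0.24], [-0.815, 0, -0.113]]
-305.0 [[-0.086, 0, 0.178], [-0.093, 0, 0.375], [-0.018, 0, 0.558], [0.124, 0, 0.695], [0.31, 0, 0.762]]
-425.0 [[0.197, 0, -0.014], [0.371, 0, -0.107], [0.492, 0, -0.263], [0.54, 0, -0.455], [0.505, 0, -0.649]]
```

>>> {"method": "arm_command", "body": {
  "translation": [
    [0.197, 0, -0.014],
    [0.371, 0, -0.107],
    [0.492, 0, -0.263],
    [0.54, 0, -0.455],
    [0.505, 0, -0.649]
  ],
  "rotation": [
    [0, 0, 0],
    [0, 0, 0],
    [0, 0, 0],
    [0, 0, 0],
    [0, 0, 0]
  ],
  "grip": [1, 1, 1, 1, 1]
}}

```text
time_s: 4.95
position: [0.6032, -0.1168, 0.1468]
tcp_rot: [[-0.956, 0.006, 0.293], [-0.293, -0.004, -0.956], [-0.004, -1.0, 0.006]]
force: [1.2, -5.5, -0.8]
opening: 0.004
```

```bash
python3 arc.py -185 24|head -2
python3 - <<'E'
from h import *
c,st=shot("wrist"); cv2.imwrite("pics/w2.png",c["image"])
E
```

```text
[ 0.6032 -0.1168  0.1468] [ 1.2 -5.5 -0.8] 4.95
r,ang 0.03831058855832368 178.95737808902723
```

View pics/w2.png

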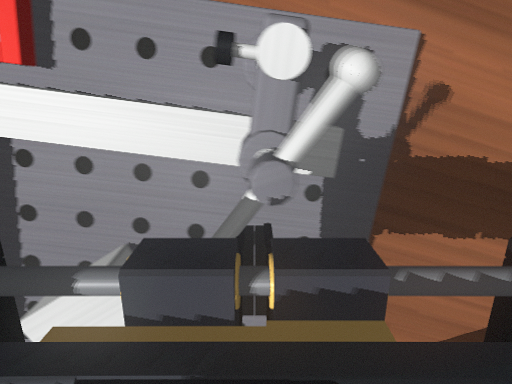

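>>> {"method": "arm_command", "body": {
  "translation": [
    [-0.111, 0, -0.164],
    [-0.278, 0, -0.268],
    [-0.474, 0, -0.295],
    [-0.664, 0, -0.24],
    [-0.815, 0, -0.113]
  ],
  "rotation": [
    [0, 0, 0],
    [0, 0, 0],
    [0, 0, 0],
    [0, 0, 0],
    [0, 0, 0]
  ],
  "grip": [1, 1, 1, 1, 1]
}}

```text
time_s: 5.5
position: [0.6587, -0.0843, 0.1435]
tcp_rot: [[-0.955, -0.01, 0.295], [-0.295, 0.004, -0.955], [0.008, -1.0, -0.007]]
force: [-5.0, 1.5, -0.0]
opening: 0.001
```

>>> {"method": "arm_command", "body": {
  "translation": [
    [-0.086, 0, 0.178],
    [-0.093, 0, 0.375],
    [-0.018, 0, 0.558],
    [0.124, 0, 0.695],
    [0.31, 0, 0.762]
  ],
  "rotation": [
    [0, 0, 0],
    [0, 0, 0],
    [0, 0, 0],
    [0, 0, 0],
    [0, 0, 0]
  ],
  "grip": [1, 1, 1, 1, 1]
}}

```text
time_s: 6.0
position: [0.6589, -0.1505, 0.1446]
tcp_rot: [[-0.956, 0.006, 0.293], [-0.293, 0.004, -0.956], [-0.007, -1.0, -0.002]]
force: [5.7, 4.4, -0.9]
opening: 0.005
```

```bash
python3 arc.py -425 12
```

```text
[ 0.6589 -0.1505  0.1446] [ 5.7  4.4 -0.9] 6.0
r,ang 0.03732748113047825 -62.2595841268355
-425.0 [[0.099, 0, 0.003], [0.197, 0, -0.014], [0.289, 0, -0.052], [0.371, 0, -0.107], [0.44, 0, -0.179]]
-485.0 [[0.052, 0, -0.084], [0.086, 0, -0.178], [0.1, 0, -0.276], [0.093, 0, -0.375], [0.065, 0, -0.471]]
-545.0 [[-0.047, 0, -0.088], [-0.111, 0, -0.164], [-0.189, 0, -0.225], [-0.278, 0, -0.268], [-0.375, 0, -0.292]]
-605.0 [[-0.099, 0, -0.003], [-0.197, 0, 0.014], [-0.289, 0, 0.052], [-0.371, 0, 0.107], [-0.44, 0, 0.179]]
```

>>> {"method": "arm_command", "body": {
  "translation": [
    [0.099, 0, 0.003],
    [0.197, 0, -0.014],
    [0.289, 0, -0.052]
  ],
  "rotation": [
    [0, 0, 0],
    [0, 0, 0],
    [0, 0, 0]
  ],
  "grip": [1, 1, 1]
}}

```text
time_s: 6.3
position: [0.6354, -0.1553, 0.1456]
tcp_rot: [[-0.956, 0.007, 0.293], [-0.293, -0.0, -0.956], [-0.006, -1.0, 0.002]]
force: [5.4, -0.0, 0.1]
opening: 0.005
```

```bash
python3 arc.py -461 8
python3 - <<'E'
from h import *
c,_=shot("side"); R=cv2.resize(c["image"][90:190,170:300],(780,600),interpolation=cv2.INTER_CUBIC); cv2.imwrite("pics/s2.png",R)
E
```

```text
[ 0.6354 -0.1553  0.1456] [ 5.4 -0.   0.1] 6.3
r,ang 0.03830431310735812 -99.15364346215704
-461.0 [[0.056, 0, -0.035], [0.107, 0, -0.078], [0.151, 0, -0.127], [0.188, 0, -0.182], [0.217, 0, -0.242]]
-501.0 [[0.02, 0, -0.063], [0.032, 0, -0.128], [0.034, 0, -0.195], [0.027, 0, -0.26], [0.011, 0, -0.325]]
-541.0 [[-0.025, 0, -0.061], [-0.058, 0, -0.119], [-0.099, 0, -0.171], [-0.147, 0, -0.217], [-0.201, 0, -0.256]]
-581.0 [[-0.059, 0, -0.031], [-0.121, 0, -0.054], [-0.186, 0, -0.067], [-0.252, 0, -0.072], [-0.318, 0, -0.067]]
```

View pics/s2.png

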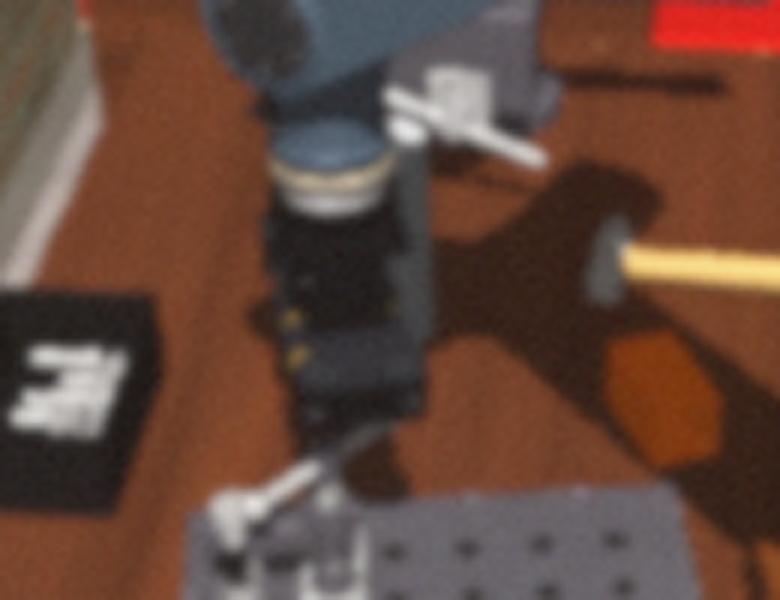

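>>> {"method": "arm_command", "body": {
  "translation": [
    [0.056, 0, -0.035],
    [0.107, 0, -0.078],
    [0.151, 0, -0.127]
  ],
  "rotation": [
    [0, 0, 0],
    [0, 0, 0],
    [0, 0, 0]
  ],
  "grip": [1, 1, 1]
}}

```text
time_s: 6.65
position: [0.6251, -0.1526, 0.1462]
tcp_rot: [[-0.956, 0.018, 0.293], [-0.293, -0.008, -0.956], [-0.015, -1.0, 0.013]]
force: [18.5, -8.5, -9.3]
opening: 0.005
```

```bash
python3 arc.py -485 8
```

```text
[ 0.6251 -0.1526  0.1462] [18.5 -8.5 -9.3] 6.65
r,ang 0.03874312673451944 -115.06993825246595
-485.0 [[0.037, 0, -0.055], [0.066, 0, -0.115], [0.086, 0, -0.178], [0.098, 0, -0.243], [0.1, 0, -0.309]]
-525.0 [[-0.007, 0, -0.066], [-0.023, 0, -0.13], [-0.048, 0, -0.192], [-0.081, 0, -0.249], [-0.122, 0, -0.301]]
-565.0 [[-0.048, 0, -0.046], [-0.101, 0, -0.085], [-0.16, 0, -0.116], [-0.222, 0, -0.138], [-0.287, 0, -0.152]]
-605.0 [[-0.066, 0, -0.004], [-0.132, 0, 0.0], [-0.197, 0, 0.014], [-0.259, 0, 0.037], [-0.318, 0, 0.068]]
```

>>> {"method": "arm_command", "body": {
  "translation": [
    [0.01, 0, -0.017],
    [0.02, 0, -0.034],
    [0.02, 0, -0.034]
  ],
  "rotation": [
    [0, 0, 0],
    [0, 0, 0],
    [0, 0, 0]
  ],
  "grip": [1, 1, 1]
}}

```text
time_s: 6.95
position: [0.6251, -0.1525, 0.1463]
tcp_rot: [[-0.956, 0.023, 0.293], [-0.293, -0.011, -0.956], [-0.019, -1.0, 0.017]]
force: [18.1, -9.4, -10.4]
opening: 0.006
```

```bash
python3 arc.py -490 8|head -2
python3 - <<'E'
from h import *
c,st=shot("wrist"); cv2.imwrite("pics/w3.png",c["image"])
E
```

```text
[ 0.6251 -0.1525  0.1463] [ 18.1  -9.4 -10.4] 6.95
r,ang 0.03864760920331304 -115.15912114413761
```

View pics/w3.png

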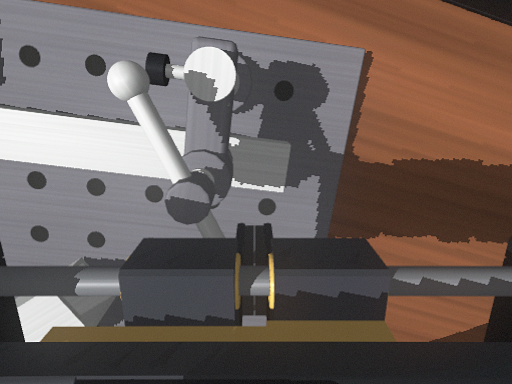

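Run:
```python
from h import *
c,st=shot("wrist")
for z in (.128,.132,.136):
    b=onz(c,[(128,80)],z,st)[0];h=onz(c,[(188,198)],z+.012,st)[0]
    print(z,b,h,np.linalg.norm((b-h)[:2]),np.degrees(np.arctan2(*(b-h)[1::-1])))
```

```text
0.128 [ 0.68884337 -0.07217909  0.128     ] [ 0.64521564 -0.11385473  0.14      ] 0.06033437965213298 43.689069108861915
0.132 [ 0.68906322 -0.0735828   0.132     ] [ 0.64663754 -0.11424158  0.144     ] 0.058762860827853654 43.78171212547909
0.136 [ 0.68928307 -0.07498652  0.136     ] [ 0.64805945 -0.11462842  0.148     ] 0.05719150407889756 43.87944620857006
```

>>> {"method": "arm_command", "body": {
  "translation": [
    [-0.1, 0, 0.08],
    [-0.185, 0, 0.168],
    [-0.185, 0, 0.168],
    [-0.185, -0.4, 0.168],
    [-0.185, -0.9, 0.168]
  ],
  "rotation": [
    [0, 0, 0],
    [0, 0, 0],
    [0, 0, 0],
    [0, 0, 0],
    [0, 0, 0]
  ],
  "grip": [1, 1, 1, 1, 1]
}}

```text
time_s: 7.55
position: [0.6303, -0.1542, 0.2141]
tcp_rot: [[-0.956, -0.01, 0.294], [-0.294, 0.004, -0.956], [0.008, -1.0, -0.007]]
force: [-0.1, -0.3, 0.3]
opening: 0.0
```

```bash
cat > go.py <<'E'
import sys
from h import *
def plan(x,y,z,yaw,n):
    """n calls: shares for linear move with tool down, yaw = tool z angle"""
    s=bot.read_state(); p=s["position"]; R=s["tcp_rot"]; print(np.round(p,4),np.round(s["force"],1),round(s["time_s"],2))
    y0=np.degrees(np.arctan2(R[1,2],R[0,2])); print("yaw0",round(y0,2), "yaxis",np.round(R[:,1],3))
    d=np.array([x,y,z])-p; dy=((yaw-y0+180)%360-180) if abs(yaw)<=180 else yaw-y0
    for k in range(n):
        a=np.radians(y0+dy*k/n); zx=np.array([np.cos(a),np.sin(a),0]); yx=np.array([0,0,-1]); xx=np.cross(yx,zx)
        print(np.round([xx@d/n/.08,yx@d/n/.08,zx@d/n/.08],3),"ry",round(-dy/n/60,3),"rows",max(np.linalg.norm(d)/n/.05,abs(dy)/n/8.59))
if __name__=="__main__": plan(*map(float,sys.argv[1:5]),100,1) if 0 else plan(*map(float,sys.argv[1:5]),int(sys.argv[5]))if 0 else plan(float(sys.argv[1]),float(sys.argv[2]),float(sys.argv[3]),float(sys.argv[4]),int(sys.argv[5]))
E
sed -i 's/^if __name__.*/if __name__=="__main__": plan(*map(float,sys.argv[1:5]),int(sys.argv[5]))/' go.py
python3 go.py .440 -.03 .24 48.5 3
```

```text
[ 0.6303 -0.1542  0.2141] [-0.1 -0.3  0.3] 7.55
yaw0 -72.92 yaxis [-0.01   0.004 -1.   ]
[ 0.606 -0.108 -0.728] ry -0.675 rows 4.711659836827349
[-0.011 -0.108 -0.947] ry -0.675 rows 4.711659836827349
[-0.623 -0.108 -0.713] ry -0.675 rows 4.711659836827349
```

```bash
python3 go.py .479 -.03 .24 48.5 3
```

```text
[ 0.6303 -0.1542  0.2141] [-0.1 -0.3  0.3] 7.55
yaw0 -72.92 yaxis [-0.01   0.004 -1.   ]
[ 0.451 -0.108 -0.68 ] ry -0.675 rows 4.711659836827349
[-0.098 -0.108 -0.81 ] ry -0.675 rows 4.711659836827349
[-0.601 -0.108 -0.552] ry -0.675 rows 4.711659836827349
```

>>> {"method": "arm_command", "body": {
  "translation": [
    [0.09, -0.05, -0.14],
    [0.18, -0.108, -0.27],
    [0.27, -0.108, -0.41],
    [0.36, -0.108, -0.54],
    [0.45, -0.108, -0.68]
  ],
  "rotation": [
    [0, -0.135, 0],
    [0, -0.27, 0],
    [0, -0.405, 0],
    [0, -0.54, 0],
    [0, -0.675, 0]
  ],
  "grip": [-1, -1, -1, -1, -1]
}}

```text
time_s: 8.05
position: [0.581, -0.1131, 0.2247]
tcp_rot: [[-0.531, -0.004, 0.847], [-0.847, 0.002, -0.531], [0.001, -1.0, -0.004]]
force: [0.4, 0.1, -0.1]
opening: 0.371
```

>>> {"method": "arm_command", "body": {
  "translation": [
    [-0.02, -0.05, -0.16],
    [-0.04, -0.108, -0.32],
    [-0.06, -0.108, -0.49],
    [-0.08, -0.108, -0.65],
    [-0.1, -0.108, -0.81]
  ],
  "rotation": [
    [0, -0.135, 0],
    [0, -0.27, 0],
    [0, -0.405, 0],
    [0, -0.54, 0],
    [0, -0.675, 0]
  ],
  "grip": [-1, -1, -1, -1, -1]
}}

```text
time_s: 8.55
position: [0.5305, -0.0716, 0.2334]
tcp_rot: [[0.146, -0.004, 0.989], [-0.989, 0.001, 0.146], [-0.002, -1.0, -0.003]]
force: [0.8, 0.6, 1.2]
opening: 0.832
```

>>> {"method": "arm_command", "body": {
  "translation": [
    [-0.12, -0.05, -0.11],
    [-0.24, -0.108, -0.22],
    [-0.36, -0.108, -0.33],
    [-0.48, -0.108, -0.44],
    [-0.6, -0.108, -0.55]
  ],
  "rotation": [
    [0, -0.135, 0],
    [0, -0.27, 0],
    [0, -0.405, 0],
    [0, -0.54, 0],
    [0, -0.675, 0]
  ],
  "grip": [-1, -1, -1, -1, -1]
}}

```text
time_s: 9.05
position: [0.4801, -0.0304, 0.2421]
tcp_rot: [[0.754, -0.004, 0.657], [-0.657, 0.001, 0.754], [-0.004, -1.0, -0.001]]
force: [-0.3, 0.1, -0.5]
opening: 0.999
```

>>> {"method": "arm_command", "body": {
  "translation": [
    [0, 0, 0],
    [0, 0, 0]
  ],
  "rotation": [
    [0, 0, 0],
    [0, 0, 0]
  ],
  "grip": [-1, -1]
}}

```text
time_s: 9.25
position: [0.4819, -0.0312, 0.2424]
tcp_rot: [[0.748, -0.001, 0.664], [-0.664, 0.0, 0.748], [-0.001, -1.0, -0.0]]
force: [-0.0, 0.6, 0.3]
opening: 0.998
```

Run:
```python
from h import *
c,st=shot("wrist"); cv2.imwrite("pics/w4.png",cv2.resize(c["image"],(768,576))); print(st["position"],st["tcp_rot"])
```

```text
[ 0.48187521 -0.03124541  0.24240566] [[ 7.48118826e-01 -1.01851861e-03  6.63564002e-01]
 [-6.63564127e-01  2.58736900e-04  7.48119364e-01]
 [-9.33661990e-04 -9.99999448e-01 -4.82286470e-04]]
```

View pics/w4.png

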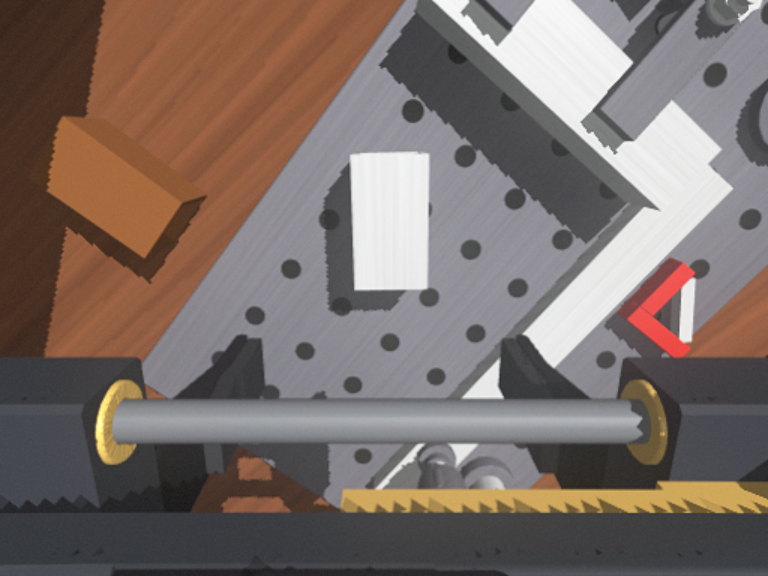

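```bash
cat > fit.py <<'E'
from h import *
c,st=shot("wrist"); g=cv2.cvtColor(c["image"],cv2.COLOR_BGR2GRAY).astype(np.float32)
x0,y0,a=.5475,.0265,np.radians(9)
def prof(pts,dirn,z,w=.014):
    out=[]; s=np.arange(-w,w,.0005)
    for p in pts:
        L=p+s[:,None]*dirn; W=L@rot(a).T+[x0,y0]
        uv=proj(c,np.c_[W,np.full(len(s),z)],st).astype(np.float32)
        if (uv<2).any() or (uv>[508,380]).any(): out.append((np.nan,0)); continue
        v=cv2.remap(g,uv[:,0].copy(),uv[:,1].copy(),cv2.INTER_LINEAR).ravel(); v=np.convolve(v,np.ones(3)/3,'same'); d=np.gradient(v)[3:-3]
        k=np.argmax(d); out.append((s[3:-3][k],d[k]))
    return np.array(out)
for it in range(3):
    F=np.array([(.05,y) for y in np.arange(-.10,.085,.01)]); R=np.array([(x,.09) for x in np.arange(-.15,.04,.01)])
    f=prof(F,np.array([1,0]),.035); r=prof(R,np.array([0,1]),.065)
    if it==0: print(np.round(f*1000,1).tolist()); print(np.round(r*1000,1).tolist())
    def line(t,o):
        m=np.isfinite(o[:,0])&(o[:,1]>4); q=np.polyfit(t[m],o[m,0],1)
        for _ in range(3):
            e=abs(np.polyval(q,t)-o[:,0]); m2=m&(e<.003); q=np.polyfit(t[m2],o[m2,0],1)
        return q,m2.sum()
    qf,nf=line(F[:,1],f); qr,nr=line(R[:,0],r)
    print("fence off/slope",qf,nf,"rail",qr,nr)
    # fence slope => yaw -slope ; rail slope => yaw +slope
    da=(-qf[0]*nf+qr[0]*nr)/(nf+nr)
    pf=np.array([.05+np.polyval(qf,.0),0]);pr=np.array([-.05,.09+np.polyval(qr,-.05)])
    Rw=rot(a); wf=Rw@pf+[x0,y0]; wr=Rw@pr+[x0,y0]; a+=da; Rw=rot(a)
    # solve origin
    ex,ey=Rw[:,0],Rw[:,1]; o=np.linalg.solve(np.array([ex,ey]),[ex@wf-.05,ey@wr-.09]); x0,y0=o
    print("plate",x0,y0,np.degrees(a))
S=onz(c,np.array([(350,154),(429,153),(428,290),(354,289)])/1.5,.065,st)[:,:2]; d=(S[3]-S[0]+S[2]-S[1])/2
print("stub",S.mean(0),np.linalg.norm(np.diff(S,axis=0),axis=1),np.degrees(np.arctan2(d[1],d[0])))
print("goal",rot(a)@[.025,.045]+[x0,y0])
E
python3 fit.py
```

```text
[[2.0, 17449.9], [2.0, 25750.7], [1.5, 30087.1], [2.0, 28297.5], [1.5, 25731.1], [-4.0, 1057.3], [11.0, 2718.8], [12.0, 6056.0], [1.0, 26878.6], [1.0, 29924.8], [1.0, 29955.4], [0.5, 25329.1], [0.5, 27637.4], [0.5, 30354.2], [0.0, 25505.2], [0.0, 27971.2], [0.0, 28360.4], [0.0, 25096.5], [-0.5, 30051.4]]
[[nan, 0.0], [nan, 0.0], [2.5, 42278.5], [3.0, 41772.3], [3.0, 46145.7], [3.0, 39872.2], [3.5, 39416.3], [3.5, 39271.8], [3.5, 40560.5], [4.0, 37300.1], [4.0, 38627.0], [4.0, 37248.7], [4.0, 36961.6], [4.5, 37227.2], [4.5, 37719.4], [4.5, 37632.6], [5.0, 36252.4], [5.0, 36189.3], [5.0, 37927.7]]
fence off/slope [-0.01330612  0.00075429] 16 rail [0.01507353 0.00466544] 17
plate 0.5474518479560323 0.031173267800282626 9.81455145540607
fence off/slope [ 4.99131944e-04 -2.64756944e-05] 17 rail [-3.04603248e-32  1.21430643e-17] 16
plate 0.5474279457081663 0.031156089421699566 9.799819073126493
fence off/slope [ 4.99131944e-04 -2.64756944e-05] 17 rail [-3.04603248e-32  1.21430643e-17] 16
plate 0.5474040390440386 0.031138917189635306 9.785086690846915
stub [ 0.46807129 -0.01099686] [0.05008628 0.09103407 0.05091367] -40.53490116913079
goal [0.56439246 0.07973309]
```

```bash
python3 go.py .468 -.011 .062 49.5 3
```

```text
[ 0.4828 -0.0318  0.2425] [ 0.5 -0.4  0.3] 9.35
yaw0 48.45 yaxis [ 0. -0. -1.]
[-0.104  0.752  0.024] ry -0.006 rows 1.2153842395015695
[-0.104  0.752  0.025] ry -0.006 rows 1.2153842395015695
[-0.103  0.752  0.025] ry -0.006 rows 1.2153842395015695
```

>>> {"method": "arm_command", "body": {
  "translation": [
    [-0.15, 0.2, 0.04],
    [-0.31, 0.5, 0.075],
    [-0.31, 0.9, 0.075]
  ],
  "rotation": [
    [0, -0.018, 0],
    [0, -0.018, 0],
    [0, -0.018, 0]
  ],
  "grip": [-1, -1, -1]
}}

```text
time_s: 9.65
position: [0.4681, -0.0103, 0.1706]
tcp_rot: [[0.761, 0.002, 0.648], [-0.648, -0.0, 0.761], [0.002, -1.0, 0.001]]
force: [0.6, -0.6, -0.4]
opening: 1.001
```

>>> {"method": "arm_command", "body": {
  "translation": [
    [0, 0.4, 0],
    [0, 0.8, 0],
    [0, 0.8, 0],
    [0, 0.8, 0]
  ],
  "rotation": [
    [0, 0, 0],
    [0, 0, 0],
    [0, 0, 0],
    [0, 0, 0]
  ],
  "grip": [-1, -1, -1, -1]
}}

```text
time_s: 10.05
position: [0.4681, -0.011, 0.1063]
tcp_rot: [[0.761, -0.001, 0.648], [-0.648, 0.0, 0.761], [-0.001, -1.0, -0.001]]
force: [0.4, 0.6, -0.1]
opening: 0.999
```

```bash
python3 go.py .468 -.011 .062 49.5 1
```

```text
[ 0.4681 -0.011   0.1063] [ 0.4  0.6 -0.1] 10.05
yaw0 49.58 yaxis [-0.001  0.    -1.   ]
[-0.001  0.554 -0.001] ry 0.001 rows 0.8857757727294531
```

>>> {"method": "arm_command", "body": {
  "translation": [
    [0, 0.3, 0],
    [0, 0.54, 0],
    [0, 0.54, 0],
    [0, 0.54, 0],
    [0, 0.54, 0]
  ],
  "rotation": [
    [0, 0, 0],
    [0, 0, 0],
    [0, 0, 0],
    [0, 0, 0],
    [0, 0, 0]
  ],
  "grip": [-1, -1, 1, 1, 1]
}}

```text
time_s: 10.55
position: [0.4691, -0.011, 0.0648]
tcp_rot: [[0.762, 0.003, 0.648], [-0.648, -0.001, 0.762], [0.003, -1.0, 0.001]]
force: [0.2, 0.2, -1.0]
opening: 0.81
```

>>> {"method": "arm_command", "body": {
  "translation": [
    [0, 0, 0],
    [0, 0, 0],
    [0, 0, 0],
    [0, 0, 0],
    [0, 0, 0]
  ],
  "rotation": [
    [0, 0, 0],
    [0, 0, 0],
    [0, 0, 0],
    [0, 0, 0],
    [0, 0, 0]
  ],
  "grip": [1, 1, 1, 1, 1]
}}

```text
time_s: 11.05
position: [0.4682, -0.0108, 0.0639]
tcp_rot: [[0.762, 0.001, 0.647], [-0.647, -0.0, 0.762], [0.001, -1.0, 0.0]]
force: [-0.3, -0.0, 6.7]
opening: 0.57
```

>>> {"method": "arm_command", "body": {
  "translation": [
    [0, -0.06, 0],
    [0, -0.15, 0],
    [0, -0.15, 0]
  ],
  "rotation": [
    [0, 0, 0],
    [0, 0, 0],
    [0, 0, 0]
  ],
  "grip": [1, 1, 1]
}}

```text
time_s: 11.35
position: [0.468, -0.0107, 0.0757]
tcp_rot: [[0.762, 0.001, 0.648], [-0.648, -0.0, 0.762], [0.0, -1.0, 0.0]]
force: [0.5, -0.4, -5.7]
opening: 0.571
```

```bash
python3 - <<'E'
from h import *
T=rot(np.radians(9.8))@[.016,.034]+[.5474,.0311]; print(T)
E
python3 go.py .5574 .0673 .080 9.8 2
```

```text
[0.5573794  0.06732722]
[ 0.468  -0.0107  0.0757] [ 0.5 -0.4 -5.7] 11.35
yaw0 49.65 yaxis [ 0.001 -0.    -1.   ]
[ 0.11  -0.027  0.733] ry 0.332 rows 2.3192743184588527
[-0.146 -0.027  0.727] ry 0.332 rows 2.3192743184588527
```

>>> {"method": "arm_command", "body": {
  "translation": [
    [0.03, 0, 0.18],
    [0.055, 0, 0.37],
    [0.08, 0, 0.55],
    [0.11, 0, 0.733]
  ],
  "rotation": [
    [0, 0.083, 0],
    [0, 0.166, 0],
    [0, 0.25, 0],
    [0, 0.332, 0]
  ],
  "grip": [1, 1, 1, 1]
}}

```text
time_s: 11.75
position: [0.5124, 0.0288, 0.0749]
tcp_rot: [[0.493, -0.001, 0.87], [-0.87, 0.0, 0.493], [-0.001, -1.0, -0.001]]
force: [0.4, 0.4, -5.9]
opening: 0.57
```

>>> {"method": "arm_command", "body": {
  "translation": [
    [-0.03, 0, 0.18],
    [-0.07, 0, 0.37],
    [-0.11, 0, 0.55],
    [-0.146, 0, 0.727],
    [-0.146, 0, 0.727]
  ],
  "rotation": [
    [0, 0.083, 0],
    [0, 0.166, 0],
    [0, 0.25, 0],
    [0, 0.332, 0],
    [0, 0.332, 0]
  ],
  "grip": [1, 1, 1, 1, 1]
}}

```text
time_s: 12.25
position: [0.5588, 0.0682, 0.075]
tcp_rot: [[0.171, 0.002, 0.985], [-0.985, 0.0, 0.171], [0.0, -1.0, 0.002]]
force: [0.5, 0.7, -5.5]
opening: 0.573
```

```bash
python3 go.py .5574 .0673 .0640 9.8 1;  python3 - <<'E'
from h import *
c,st=shot("wrist"); cv2.imwrite("pics/w5.png",cv2.resize(c["image"],(768,576)))
E
```

```text
[0.5588 0.0682 0.075 ] [ 0.5  0.7 -5.5] 12.25
yaw0 9.87 yaxis [ 0.002  0.    -1.   ]
[ 0.008  0.138 -0.019] ry 0.001 rows 0.22300058653769525
```

View pics/w5.png

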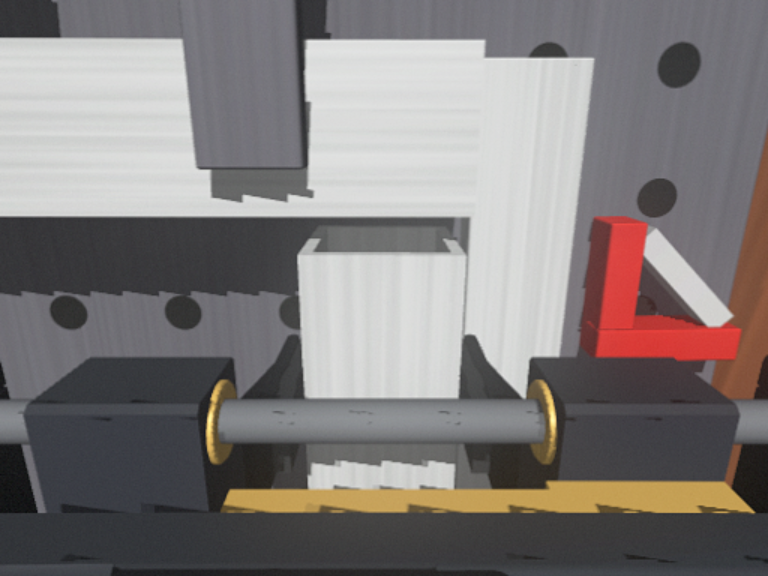

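>>> {"method": "arm_command", "body": {
  "translation": [
    [0, 0.05, -0.02],
    [0, 0.1, -0.02],
    [0, 0.15, -0.02],
    [0, 0.15, -0.02]
  ],
  "rotation": [
    [0, 0, 0],
    [0, 0, 0],
    [0, 0, 0],
    [0, 0, 0]
  ],
  "grip": [1, 1, 1, 1]
}}

```text
time_s: 12.7
position: [0.5546, 0.0666, 0.0638]
tcp_rot: [[0.17, -0.002, 0.985], [-0.985, -0.0, 0.17], [-0.0, -1.0, -0.002]]
force: [-2.5, -1.0, 2.2]
opening: 0.572
```

```bash
cat > ck.py <<'E'
from h import *
s=bot.read_state(); a=np.radians(9.8); R=rot(a).T
print("plate xy mm",np.round(1000*R@(s["position"][:2]-[.5474,.0311]),1),"z",round(s["position"][2]*1000,1),"F plate",np.round(R@s["force"][:2],1),round(s["force"][2],1),"t",round(s["time_s"],2),"M",np.round(s["moment"],2),"op",round(s["opening"],3))
print(np.round(s["tcp_rot"],3).tolist())
E
python3 ck.py
```

```text
plate xy mm [13.1 33.7] z 63.8 F plate [-2.6 -0.6] 2.2 t 12.7 M [-0.13  0.39 -0.03] op 0.572
[[0.17, -0.002, 0.985], [-0.985, -0.0, 0.17], [-0.0, -1.0, -0.002]]
```

>>> {"method": "arm_command", "body": {
  "translation": [
    [-0.04, 0, 0.04],
    [-0.08, 0, 0.08],
    [-0.11, 0, 0.12],
    [-0.13, 0, 0.14],
    [-0.13, 0, 0.14]
  ],
  "rotation": [
    [0, 0, 0],
    [0, 0, 0],
    [0, 0, 0],
    [0, 0, 0],
    [0, 0, 0]
  ],
  "grip": [1, 1, 1, 1, 1]
}}

```text
time_s: 13.2
position: [0.5653, 0.0792, 0.0638]
tcp_rot: [[0.172, 0.0, 0.985], [-0.985, -0.001, 0.172], [0.001, -1.0, -0.0]]
force: [-2.7, -2.0, 5.2]
opening: 0.573
```

```bash
python3 ck.py
```

```text
plate xy mm [25.9 44.3] z 63.8 F plate [-3.  -1.5] 5.2 t 13.2 M [-0.45  0.68  0.14] op 0.573
[[0.172, 0.0, 0.985], [-0.985, -0.001, 0.172], [0.001, -1.0, -0.0]]
```

>>> {"method": "arm_command", "body": {
  "translation": [
    [-0.02, 0.0, 0.02],
    [-0.04, 0.01, 0.04],
    [-0.04, 0.01, 0.04],
    [-0.04, 0.01, 0.04]
  ],
  "rotation": [
    [0, 0, 0],
    [0, 0, 0],
    [0, 0, 0],
    [0, 0, 0]
  ],
  "grip": [1, 1, 1, 1]
}}

```text
time_s: 13.6
position: [0.5655, 0.0795, 0.0638]
tcp_rot: [[0.174, -0.005, 0.985], [-0.985, -0.006, 0.174], [0.005, -1.0, -0.006]]
force: [-8.5, -15.0, 14.3]
opening: 0.57
```

```bash
python3 ck.py
```

```text
plate xy mm [26.1 44.6] z 63.8 F plate [-10.9 -13.4] 14.3 t 13.6 M [-2.43  1.31  0.16] op 0.57
[[0.174, -0.005, 0.985], [-0.985, -0.006, 0.174], [0.005, -1.0, -0.006]]
```

>>> {"method": "arm_command", "body": {
  "translation": [
    [0.01, -0.005, 0.02],
    [0.01, -0.005, 0.02],
    [0.01, -0.005, 0.02]
  ],
  "rotation": [
    [0, 0, 0],
    [0, 0, 0],
    [0, 0, 0]
  ],
  "grip": [1, 1, 1]
}}

```text
time_s: 13.9
position: [0.5657, 0.0795, 0.0638]
tcp_rot: [[0.174, -0.008, 0.985], [-0.985, -0.005, 0.174], [0.004, -1.0, -0.009]]
force: [-11.1, -13.9, 14.7]
opening: 0.571
```

```bash
python3 ck.py
python3 - <<'E'
from h import *
c,st=shot("wrist"); cv2.imwrite("pics/w6.png",cv2.resize(c["image"][60:300,100:420],(768,576)))
c,st=shot("top"); cv2.imwrite("pics/t6.png",cv2.resize(c["image"][95:295,80:360],(798,570),interpolation=cv2.INTER_CUBIC))
E
```

```text
plate xy mm [26.3 44.5] z 63.8 F plate [-13.3 -11.8] 14.7 t 13.9 M [-2.2   1.57  0.17] op 0.571
[[0.174, -0.008, 0.985], [-0.985, -0.005, 0.174], [0.004, -1.0, -0.009]]
```

View pics/w6.png

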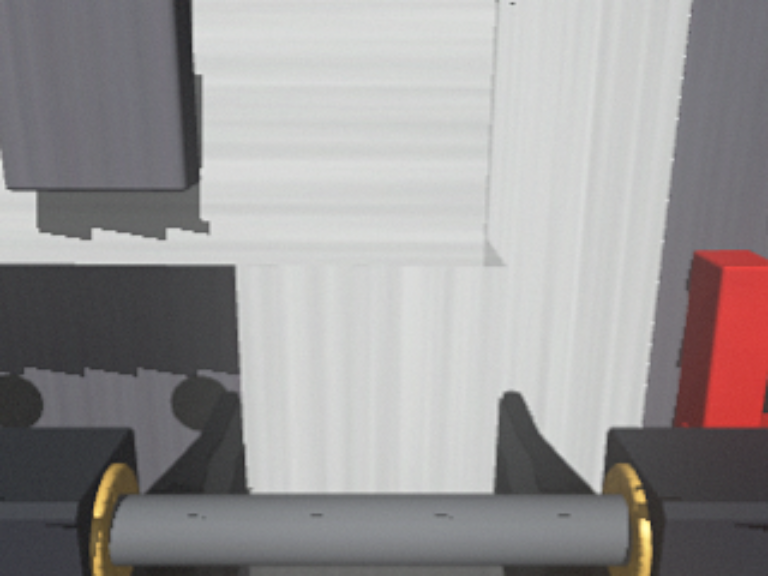

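>>> {"method": "arm_command", "body": {
  "translation": [
    [0.01, -0.012, 0.012],
    [0.01, -0.012, 0.012],
    [0.01, -0.012, 0.012]
  ],
  "rotation": [
    [0, 0, 0],
    [0, 0, 0],
    [0, 0, 0]
  ],
  "grip": [1, 1, 1]
}}

```text
time_s: 14.3
position: [0.5658, 0.0794, 0.0639]
tcp_rot: [[0.174, -0.011, 0.985], [-0.985, -0.004, 0.174], [0.002, -1.0, -0.011]]
force: [-11.0, -11.7, 10.3]
opening: 0.571
```

```bash
python3 ck.py
```

```text
plate xy mm [26.4 44.5] z 63.9 F plate [-12.9  -9.6] 10.3 t 14.3 M [-1.95  1.51  0.23] op 0.571
[[0.174, -0.011, 0.985], [-0.985, -0.004, 0.174], [0.002, -1.0, -0.011]]
```

View pics/t6.png

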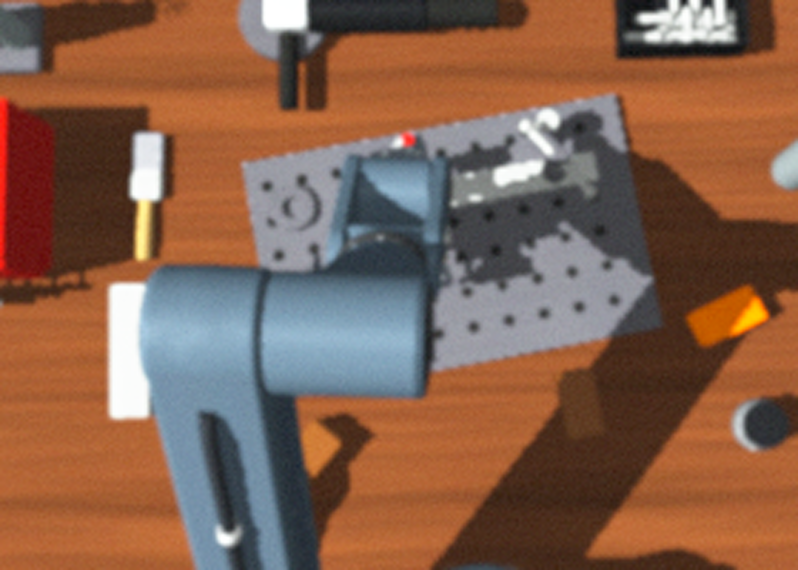

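>>> {"method": "arm_command", "body": {
  "translation": [
    [-0.002, 0, 0.016],
    [-0.002, 0, 0.016],
    [-0.002, 0, 0.016]
  ],
  "rotation": [
    [0, 0, 0],
    [0, 0, 0],
    [0, 0, 0]
  ],
  "grip": [1, 1, 1]
}}

```text
time_s: 14.6
position: [0.5659, 0.0794, 0.0639]
tcp_rot: [[0.174, -0.013, 0.985], [-0.985, -0.005, 0.174], [0.002, -1.0, -0.014]]
force: [-12.8, -13.9, 12.4]
opening: 0.574
```

```bash
python3 ck.py
```

```text
plate xy mm [26.5 44.5] z 63.9 F plate [-15.  -11.5] 12.4 t 14.6 M [-2.14  1.82  0.17] op 0.574
[[0.174, -0.013, 0.985], [-0.985, -0.005, 0.174], [0.002, -1.0, -0.014]]
```

>>> {"method": "arm_command", "body": {
  "translation": [
    [0.004, -0.004, 0],
    [0.004, -0.004, 0],
    [0.004, -0.004, 0],
    [0.004, -0.004, 0]
  ],
  "rotation": [
    [0.006, 0, 0],
    [0.012, 0, 0.003],
    [0.012, 0, 0.003],
    [0.012, 0, 0.003]
  ],
  "grip": [1, 1, 1, 1]
}}

```text
time_s: 15.0
position: [0.5657, 0.0793, 0.0638]
tcp_rot: [[0.174, -0.003, 0.985], [-0.985, 0.001, 0.174], [-0.001, -1.0, -0.002]]
force: [-11.0, -12.3, 10.1]
opening: 0.574
```

```bash
python3 ck.py;python3 - <<'E'
from h import *
c,st=shot("side"); cv2.imwrite("pics/s6.png",cv2.resize(c["image"][150:280,180:350],(785,600),interpolation=cv2.INTER_CUBIC))
E
python3 ck.py
```

```text
plate xy mm [26.2 44.4] z 63.8 F plate [-12.9 -10.3] 10.1 t 15.0 M [-2.34  2.23  0.06] op 0.574
[[0.174, -0.003, 0.985], [-0.985, 0.001, 0.174], [-0.001, -1.0, -0.002]]
plate xy mm [26.2 44.5] z 63.8 F plate [-12.6  -9.6] 9.3 t 15.05 M [-2.28  2.19  0.07] op 0.574
[[0.174, -0.003, 0.985], [-0.985, 0.001, 0.174], [-0.001, -1.0, -0.002]]
```

View pics/s6.png

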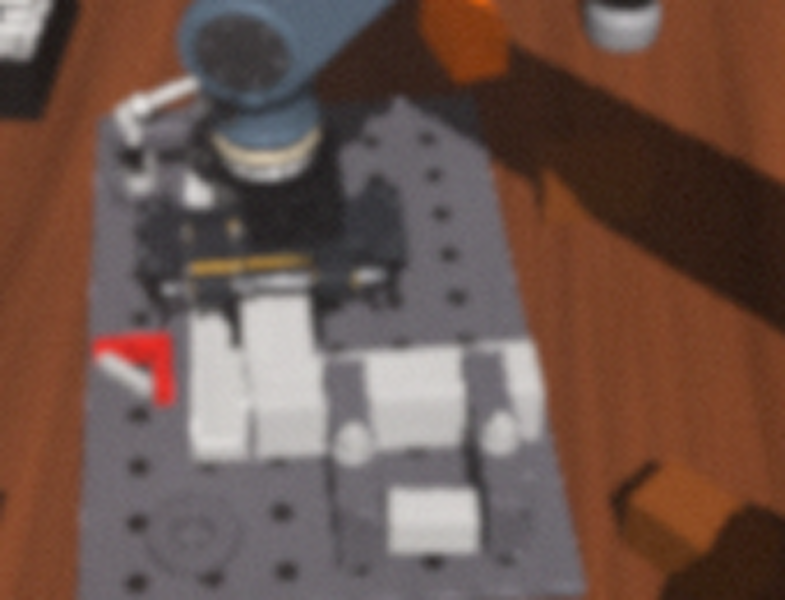

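Upright now, and the forces are near the target. I'll push a little harder towards the fence, then settle.

>>> {"method": "arm_command", "body": {
  "translation": [
    [-0.003, 0.001, 0.012],
    [-0.003, 0.001, 0.014],
    [-0.003, 0.001, 0.014],
    [-0.003, 0.001, 0.014],
    [-0.003, 0.001, 0.014]
  ],
  "rotation": [
    [0.002, 0, 0],
    [0.002, 0, 0],
    [0.002, 0, 0],
    [0.002, 0, 0],
    [0.002, 0, 0]
  ],
  "grip": [1, 1, 1, 1, 1]
}}

```text
time_s: 15.55
position: [0.5657, 0.0794, 0.0638]
tcp_rot: [[0.174, -0.003, 0.985], [-0.985, 0.001, 0.174], [-0.001, -1.0, -0.003]]
force: [-12.8, -15.2, 13.0]
opening: 0.572
```

>>> {"method": "arm_command", "body": {
  "translation": [
    [0, 0, 0],
    [0, 0, 0],
    [0, 0, 0],
    [0, 0, 0],
    [0, 0, 0]
  ],
  "rotation": [
    [0, 0, 0],
    [0, 0, 0],
    [0, 0, 0],
    [0, 0, 0],
    [0, 0, 0]
  ],
  "grip": [1, 1, 1, 1, 1]
}}

```text
time_s: 16.05
position: [0.5657, 0.0794, 0.0637]
tcp_rot: [[0.174, -0.003, 0.985], [-0.985, 0.001, 0.174], [-0.001, -1.0, -0.003]]
force: [-13.1, -14.3, 12.0]
opening: 0.574
```

```bash
python3 ck.py
```

```text
plate xy mm [26.2 44.5] z 63.7 F plate [-15.3 -11.9] 12.0 t 16.05 M [-2.6   2.51  0.05] op 0.574
[[0.174, -0.003, 0.985], [-0.985, 0.001, 0.174], [-0.001, -1.0, -0.003]]
```

```bash
python3 -c "
from rig import bot
print(bot.hand_in())"; python3 ck.py
```

```text
the job is handed in; nothing more can be done
None
the job is handed in; nothing more can be done
```

I tightened the clamp, seated the stub in the corner and handed the job in at about 16 s, with the gripper still holding and pushing. `hand_in` gave no verdict, and I could not read the state after it.

- **Clamp:** I pushed the T-handle round with closed fingertips, about 386° clockwise (6.7 rad). It then stalled at about 20 N and did not move when I commanded it further. That puts the handle's start at about 5.3 rad, within the stated range, so I took it as the dead stop. I had no direct reading of the handle's angle.
- **Stub:** I gripped it across its width, lifted it clear, turned it about 40°, lowered it near the corner and slid it in. The wrist picture shows its side along the fence and its end on the rail, with no visible gap. The last side picture also shows it in the corner.
- **Final push:** the last reading was about 15 N towards the fence, 12 N towards the rail and 12 N down, with the tool upright to within 0.2°. The rail and down forces are slightly above the 10 N asked.

**Disagreement:** the tool's position in the plate read x 26.2, y 44.5 mm against the ideal 25, 45. That is within the roughly 2 mm calibration error. I did not measure the fence again after clamping. In the last top and side pictures nothing else looked moved, though the arm hid parts of the scene.

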